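Weigh a loaded tube carrier on the hook scale

TASK

Weigh the loaded tube carrier on the spring scale: pick it up by its tab, hang its bar level in the dips of the scale's two-pronged hook, and let the weight down onto the hook so slowly that the pointer only creeps and never jumps or bounces, up or down, even as you let go. Leave it hanging free with the pointer settled; do not push the hook hard or to the bottom of its travel, and leave the other things on the bench alone.

Things in the scene. Friction and masses are not known exactly. Their poses are not given: they have to be found in the camera images.
- carrier: Loose rigid tube carrier: grey block 90 (x) x 92 (y) x 32 mm with twelve capped tubes reaching 88 mm up; over it a steel bail: posts at y = -50 and +50 mm (8 mm thick) and a level cross bar along y. Origin: centre of the underside, z up. Same when turned half round. Mass unknown, 0.25 to 0.8 kg (2.5 to 7.8 N), centred below the tab.
- tab (a point): Grip point in the carrier's grey lifting tab, 174 mm above its underside, axes as the carrier's. The tab stands on the middle of the bar, 149 to 194 mm up, 26 mm wide in x, 14 mm thick in y. Grip the 14 mm from above; fingertips may go down to the bar's top, 25 mm below this point.
- bar (a point): Middle of the underside of the carrier's cross bar, 135 mm above the carrier's underside, axes as the carrier's. The bar runs along y, 108 mm long, 12 mm wide in x, 14 mm tall. This underside is what rests on the hook.
- stand: The spring scale, fixed, placed anew each time: foot 150 x 150 x 14 mm (x -20 to 130 mm), column 50 x 66 mm, 300 mm tall, its front face at x = 0 here; the hook sticks out of it towards -x. On the column's -y side a white plate with a black pointer, a tick every 10 mm. Origin on the bench below the front face's middle, z up. Pushing the scale with over 15 N harms it.
- saddle (a point): Where the bar's middle must rest; moves with the hook. 90 mm before the column, 225 mm up unloaded, axes as the stand's. Prongs along x at y = -22 and 22 mm, 10 wide, 8 thick, tops at this height, ending 20 mm out (-x). Pegs 9 mm thick at x = -14 and 14 mm rise 14.5 mm, leaving a 19 mm dip. Bring the bar in from -x above the pegs, prongs between bar and tubes and inside the posts, then lower.
- hook (a joint): Downward travel of hook and pointer, m: 0 unloaded, stop at 0.095; not to pass 0.085. Spring 110 N/m (9.1 mm per N), lightly damped (3 N s/m): if let go before the scale bears all the weight, or while pressed lower, the pointer jumps. It must never move faster than 0.06 m/s, up or down. Fully hung it stands at weight / 110.
- rack: Bystander: black tube rack 100 x 200 mm, 90 mm tall with its tubes. Origin under its centre.
- reagent: Bystander: amber bottle, 64 mm across, 110 mm tall. Origin under its centre.
- beaker: Bystander: clear beaker, 68 mm across, 70 mm tall. Origin under its centre.

How it is judged:
By the outcome, as a careful person would: the job done as asked, in the order asked, and still so for the second after the job is handed in, with the robot touching nothing.
It also fails if it takes over 61 s, if anything falls off the work surface, if the arm or the gripper's body presses on something with over 40 N, if the wrist force passes 120 N, or if a joint passes its speed limit or range.

ROBOT

A 6-joint arm with a two-finger parallel gripper is mounted at the origin on the work surface. World frame = base frame: x ahead of the robot, y to its left, z up, the work surface at z = 0. Lengths are in m, angles in degrees, forces in N, time in s.
With the tool pointing down it reaches from about 0.35 to 0.925 m from the base axis. Payload 6.4 kg.
Tool frame: the origin (TCP) lies at the very end of the fingers, on their centre line; the grasp point (between the pads) lies 19 mm behind it; z points along the fingers, y is the line along which they close (so a half turn about z gives the same grasp; the last joint's range is limited). The gripper opens to 94 mm and grips with 3 to 60 N. Pads are 16 mm wide; open, the fingers measure 119 mm over their backs; the gripper's body (75 mm by 177 mm) begins 78 mm behind the grasp point.
Start: joints at [-77.584, 14.043, 89.255, -0, 76.702, -9.975], TCP at [0.248, -0.601, 0.205] pointing down, gripper open.
Joint ranges: [-179.41, 179.41], [-58.25, 129.5], [7.25, 145.43], [-54.29, 234.29], [11.92, 165.04], [-157.13, 157.13]. Speed limits (degrees/s): [147.25, 147.25, 180, 180, 180, 180].

INTERFACE

Orientations are given as a 3x3 rotation matrix whose columns are the frame's x, y, z axes.
In Python, from plant import observe, eyes, job, finder gives the robot as it stands.
- The arm moves only by the tool carry_out, never from a script. Its argument "rows" is a list of rows, each an object of numbers: "grip": the closure in counts, from 0 (fully open) to 255 (shut); "x", "y", "z": the shift along the tool's x, y, z in mm; "yaw": the turn about the tool's z in degrees. In form: [{"grip": .., "x": .., "y": .., "z": .., "yaw": ..}, ...]. A call has 1 to 5 rows; each row shifts and turns the commanded pose from where the row before left it, along the tool's axes as they then stand; what a row does not reach is not made up. A row lasts 1/12 s, in which the tool goes at most 41.7 mm and 7.16 degrees, less where a joint would pass 70% of its speed; a pose out of reach is approached as far as the arm can. A call is refused whole if a number of a shift passes 41.7 or a number of a turn 7.16, either way. A call with a gripper value outside its range is refused whole. The fingers move at their own pace and stop on an object; "squeeze" is the grip in N (left out, the last holds). Time passes only in rows, so rows that do not move let the fingers close. It gives the time, the measured TCP pose, the force, the opening and the grip force at its end, in the units of the state.
- observe(): the state, without advancing time (a new reading comes with each control period).
- eyes.capture(name): name is "scene" or "side" or "wrist"; returns the picture (384x512x3 uint8, blue, green, red); there is no depth.
- eyes.camera_params(name): a dict with "camera_matrix" (3x3 intrinsics, pixels), "origin" and "attitude" of the camera in the world. Camera axes: x right, y down, z forward; pixel columns grow to the right and rows downward; lengths in m; the calibration is good to about 2 mm. A picture is of the moment at which its call begins: read the wrist's pose just before it. camera_params takes no time and is no camera call; for the wrist camera it gives the pose at the moment of the call.
- job.sign_off(): hands the job in; it is judged then, once.
Trained networks look in the newest picture that a camera, given by its name, has taken for a name from the list of things; names that differ only in an ending like _2 or _b are one class to them, and where a whole thing is asked for, a point or a joint stands for the part that bears it (a point fixed in the world has none). Each returns a list of dicts, best first, with "conf" (0 to 1); they miss things now and then, are a little off and sometimes report something else, mostly with a low value. They report only what shows in the picture. A call takes as long as a camera call.
- finder.look_for(camera, target): "location" ([column, row] as shares, 0 to 1, of the picture: columns of its width, rows of its height, amid what is visible of it).
- finder.silhouettes(camera, target): "pixels" (384x512 bool, what is visible of it) and "location" ([column, row] as shares, 0 to 1, of the picture: columns of its width, rows of its height, amid what is visible of it).
- finder.spot_point(camera, target): "location" ([column, row] as shares, 0 to 1, of the picture: columns of its width, rows of its height: a listed point, or the origin of a listed thing).
The state is a dict: "time_s": time; "joint_pos": joint angles; "joint_vel": joint speeds; "tau": joint torques, N m; "tcp_pos": TCP position; "tool_rot": TCP orientation; "contact_force": force on the tool from outside, world axes, zero at the start; "moment": the same for the moment, N m; "opening": opening from 0.0 (shut) to 1.0 (fully open); "gripper_force": force on a finger pad.
Only numpy, scipy, OpenCV 4.12 (cv2) and the standard library are available. Lean on these libraries where they do the work, as an engineer would, in place of code of your own. Each camera call takes 0.05 s, during which the arm holds its last target. There are 200 camera calls.

## Working session

There is one attempt and no reset: what is moved stays moved. The work goes in short steps, Python scripts to look and compute and a tool call to move; the robot and the scene stay as the last step left them, time stands still between calls to the robot, and variables do not carry over. Pictures are saved under pics/ and viewed, at most 10 in all, crops included, and the job is handed in when it is done.

Besides the shell and the picture viewer there is one more tool, called after "Request:" by a JSON object that holds its "fn" and its "kwargs". carry_out: Moves the arm, as the interface text tells. Its arguments: {"type":"object","properties":{"rows":{"type":"array"},"squeeze":{"type":"number"}},"required":["rows"]}

```bash
ls; mkdir -p pics; cat > h.py <<'E'
import numpy as np, cv2
from plant import observe, eyes, job, finder
def P(cam):
    p=eyes.camera_params(cam); return np.array(p["camera_matrix"]),np.array(p["origin"]),np.array(p["attitude"])
def ray(cam,loc):
    K,o,R=P(cam); d=R@np.linalg.inv(K)@np.array([loc[0]*512,loc[1]*384,1]); return o,d/np.linalg.norm(d)
def atz(cam,loc,z):
    o,d=ray(cam,loc); return o+d*(z-o[2])/d[2]
def proj(cam,p):
    K,o,R=P(cam); q=K@R.T@(np.array(p)-o); return q[:2]/q[2]
def tri(rs):
    A=sum(np.eye(3)-np.outer(d,d) for o,d in rs); b=sum((np.eye(3)-np.outer(d,d))@o for o,d in rs); return np.linalg.solve(A,b)
E
python3 - <<'E'
from h import *
np.set_printoptions(precision=3,suppress=True)
print(observe())
ims=[]
for c in ["scene","side"]:
    ims.append(eyes.capture(c)); print(c,P(c))
    for t in ["carrier","tab","bar","stand","saddle","rack","reagent","beaker"]:
        r=finder.spot_point(c,t); print(c,t,[(np.round(np.array(q["location"])*[512,384],1),round(q["conf"],2)) for q in r[:2]])
for n,i in zip(["scene","side"],ims): cv2.imwrite(f"pics/{n}0.png",i)
E
```

```text
pics
{'time_s': 0.0, 'joint_pos': array([-77.582,  14.083,  89.325,  -0.   ,  76.7  ,  -9.976]), 'joint_vel': array([-0.178, -0.045,  0.039,  0.085, -0.03 ,  0.046]), 'tau': array([ -0.001, -41.583, -31.46 ,   0.068,   0.033,  -0.   ]), 'tcp_pos': array([ 0.247, -0.6  ,  0.204]), 'tool_rot': array([[ 0.925,  0.381, -0.   ],
       [ 0.381, -0.925,  0.002],
       [ 0.   , -0.002, -1.   ]]), 'contact_force': array([-0.211,  0.233, -0.118]), 'moment': array([-0.028,  0.02 , -0.052]), 'gripper_force': 0.0, 'opening': 0.9980947640909773}
scene (array([[407.317,   0.   , 259.059],
       [  0.   , 407.317, 198.861],
       [  0.   ,   0.   ,   1.   ]]), array([1.401, 0.117, 0.843]), array([[-0.106,  0.639, -0.762],
       [ 0.994,  0.085, -0.067],
       [ 0.022, -0.764, -0.645]]))
scene carrier [(array([169.3, 209.8]), 0.96)]
scene tab [(array([165. , 162.2]), 0.69), (array([334.5, 220.1]), 0.15)]
scene bar [(array([167.7, 174.3]), 0.9)]
scene stand [(array([333.5, 220.1]), 0.85)]
scene saddle [(array([357.1, 181.7]), 0.68)]
scene rack [(array([164.8, 275.8]), 0.88), (array([265.2, 292.7]), 0.57)]
scene reagent [(array([265.4, 293.4]), 0.79)]
scene beaker [(array([268.6, 193.5]), 0.77)]
side (array([[424.509,   0.   , 253.218],
       [  0.   , 424.509, 192.224],
       [  0.   ,   0.   ,   1.   ]]), array([0.025, 0.55 , 0.875]), array([[-0.677, -0.509,  0.532],
       [-0.736,  0.472, -0.485],
       [-0.005, -0.72 , -0.694]]))
side carrier [(array([348.1, 199.5]), 0.56)]
side tab [(array([353.1, 154.8]), 0.87)]
side bar [(array([353.6, 166.3]), 0.64), (array([270.1, 167.1]), 0.59)]
side stand [(array([211.7, 306.2]), 0.71)]
side saddle [(array([167.2, 222.5]), 0.8), (array([310.3, 280.1]), 0.17)]
side rack [(array([269.6, 163. ]), 0.65)]
side reagent [(array([201.7, 200.3]), 0.56)]
side beaker [(array([305.2, 280.1]), 0.76), (array([353.8, 163.1]), 0.23)]
```

```bash
python3 - <<'E'
from h import *
np.set_printoptions(precision=3,suppress=True)
a={"carrier":((169.3,209.8),(348.1,199.5)),"tab":((165,162.2),(353.1,154.8)),"bar":((167.7,174.3),(353.6,166.3)),"stand":((333.5,220.1),(211.7,306.2)),"saddle":((357.1,181.7),(167.2,222.5)),"rack":((164.8,275.8),(269.6,163)),"reagent":((265.4,293.4),(201.7,200.3)),"beaker":((268.6,193.5),(305.2,280.1))}
z=dict(tab=.174,bar=.135,saddle=.225)
s=np.array([512,384.])
for k,(u,v) in a.items():
    u=np.array(u)/s;v=np.array(v)/s
    print(k,tri([ray("scene",u),ray("side",v)]),atz("scene",u,z.get(k,0)),atz("side",v,z.get(k,0)))
A=cv2.imread("pics/scene0.png");B=cv2.imread("pics/side0.png")
cv2.imwrite("pics/both.png",np.vstack([cv2.resize(A,(800,600))])); 
cv2.imwrite("pics/sideb.png",cv2.resize(B,(800,600)))
E
```

```text
carrier [ 0.487 -0.244 -0.004] [ 0.493 -0.24   0.   ] [ 0.486 -0.243  0.   ]
tab [ 0.489 -0.23   0.175] [ 0.485 -0.234  0.174] [ 0.489 -0.226  0.174]
bar [ 0.485 -0.232  0.132] [ 0.489 -0.229  0.135] [ 0.483 -0.231  0.135]
stand [0.478 0.266 0.003] [0.474 0.265 0.   ] [0.481 0.268 0.   ]
saddle [0.575 0.288 0.228] [0.571 0.289 0.225] [0.578 0.287 0.225]
rack [ 0.752 -0.18   0.009] [ 0.746 -0.181  0.   ] [ 0.76 -0.19  0.  ]
reagent [0.77  0.08  0.004] [ 0.769  0.084 -0.   ] [0.773 0.072 0.   ]
beaker [0.38  0.058 0.005] [0.373 0.057 0.   ] [0.382 0.055 0.   ]
```

View pics/both.png

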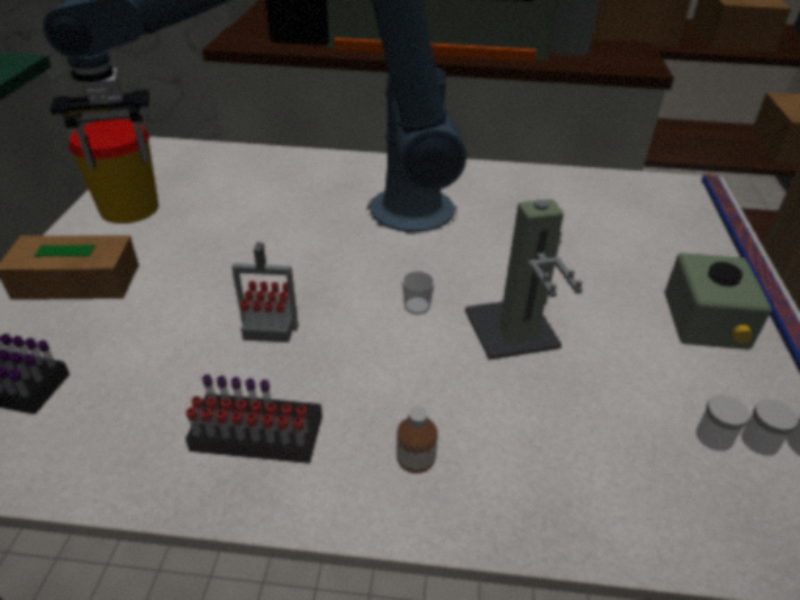

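View pics/sideb.png

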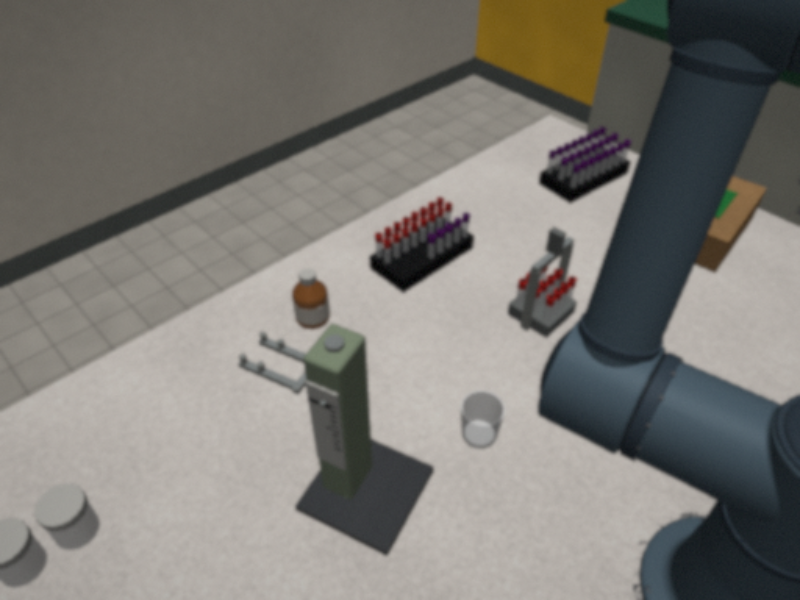

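The scene view shows the carrier at (265,300) with its tab at (260,255), and the stand at (520,330) with its hook pointing away from the robot. The networks' positions agree with both views. I'm moving above the carrier.

Request:
{"fn": "carry_out", "kwargs": {"rows": [{"grip": 0, "x": 10, "y": -8, "z": -25, "yaw": 0}, {"grip": 0, "x": 30, "y": -20, "z": -20, "yaw": 0}, {"grip": 0, "x": 32, "y": -22, "z": -10, "yaw": 0}, {"grip": 0, "x": 32, "y": -22, "z": -10, "yaw": 0}, {"grip": 0, "x": 32, "y": -22, "z": -10, "yaw": 0}]}}

```text
time_s: 1.32
tcp_pos: [0.3381, -0.461, 0.2812]
tool_rot: [[0.925, 0.38, 0.0], [0.38, -0.925, -0.001], [0.0, 0.001, -1.0]]
contact_force: [0.4, -0.1, -0.0]
opening: 0.999
gripper_force: 0.0
```

Request:
{"fn": "carry_out", "kwargs": {"rows": [{"grip": 0, "x": 33, "y": -22, "z": -10, "yaw": 0}, {"grip": 0, "x": 33, "y": -22, "z": -10, "yaw": 0}, {"grip": 0, "x": 33, "y": -22, "z": -10, "yaw": 0}, {"grip": 0, "x": 33, "y": -22, "z": -10, "yaw": 0}, {"grip": 0, "x": 33, "y": -22, "z": -5, "yaw": 0}]}}

```text
time_s: 1.73
tcp_pos: [0.4493, -0.2963, 0.3273]
tool_rot: [[0.925, 0.381, 0.002], [0.381, -0.925, -0.002], [0.001, 0.002, -1.0]]
contact_force: [0.6, 0.6, -0.1]
opening: 1.003
gripper_force: 0.0
```

Request:
{"fn": "carry_out", "kwargs": {"rows": [{"grip": 0, "x": 33, "y": -22, "z": 0, "yaw": 0}, {"grip": 0, "x": 27, "y": -21, "z": 0, "yaw": 0}, {"grip": 0, "x": 0, "y": 0, "z": 0, "yaw": 0}]}}

```text
time_s: 1.98
tcp_pos: [0.4894, -0.2306, 0.3259]
tool_rot: [[0.922, 0.387, 0.001], [0.387, -0.922, 0.001], [0.002, -0.0, -1.0]]
contact_force: [0.7, -0.3, 0.2]
opening: 1.001
gripper_force: 0.0
```

```bash
python3 - <<'E'
from h import *
np.set_printoptions(precision=3,suppress=True)
s=observe();print(s["time_s"],s["tcp_pos"],s["tool_rot"],s["contact_force"])
i=eyes.capture("wrist");print(P("wrist"))
for t in ["carrier","tab","bar"]:
    for q in finder.spot_point("wrist",t)[:1]: print(t,q["conf"],np.array(q["location"])*[512,384],atz("wrist",q["location"],dict(carrier=0,tab=.174,bar=.135)[t]))
for q in finder.silhouettes("wrist","bar")[:1]:
    cv2.imwrite("pics/m.png",q["pixels"].astype(np.uint8)*255)
cv2.imwrite("pics/w1.png",i)
E
```

```text
1.9833 [ 0.489 -0.231  0.326] [[ 0.922  0.387  0.001]
 [ 0.387 -0.922  0.001]
 [ 0.002 -0.    -1.   ]] [ 0.715 -0.276  0.236]
(array([[344.046,   0.   , 257.899],
       [  0.   , 344.046, 183.885],
       [  0.   ,   0.   ,   1.   ]]), array([ 0.56 , -0.202,  0.506]), array([[ 0.385, -0.89 , -0.243],
       [-0.923, -0.371, -0.103],
       [ 0.001,  0.264, -0.964]]))
carrier 0.84 [259.379 146.611] [ 0.485 -0.237  0.   ]
bar 0.71 [256.512 167.117] [ 0.482 -0.235  0.135]
```

View pics/w1.png

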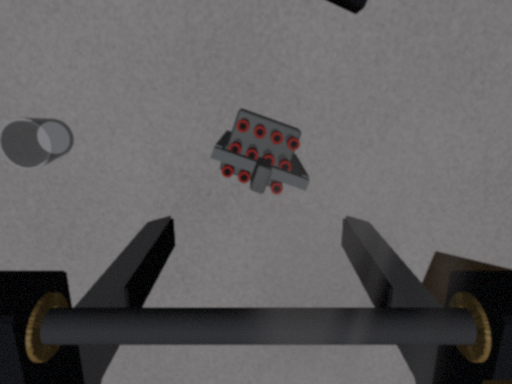

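The wrist view shows the bar running from (215,152) to (306,183), the tab top at about (260,178), and the carrier turned relative to the tool. I'll compute the yaw.

```bash
python3 - <<'E'
from h import *
np.set_printoptions(precision=3,suppress=True)
i=cv2.imread("pics/w1.png")
cv2.imwrite("pics/w1c.png",cv2.resize(i[95:205,195:325],(780,660))[:600])
def az(p,z): return atz("wrist",np.array(p)/[512,384],z)
for a,b,z in [((213,155),(307,188),.149),((240,110),(300,130),.032),((242,125),(293,143),.088)]:
    A,B=az(a,z),az(b,z);d=A-B;print(A,B,np.linalg.norm(d),np.degrees(np.arctan2(d[1],d[0])))
print(az((260,178),.19), proj("wrist",[.489,-.231,.174]))
E
```

```text
[ 0.48  -0.187  0.149] [ 0.484 -0.293  0.149] 0.1062822362763855 92.47195574601317
[ 0.525 -0.193  0.032] [ 0.531 -0.279  0.032] 0.08594840910744714 94.1357007863618
[ 0.514 -0.204  0.088] [ 0.517 -0.269  0.088] 0.06553098664714886 92.94365417764392
[ 0.485 -0.238  0.19 ] [254.85  167.792]
```

View pics/w1c.png

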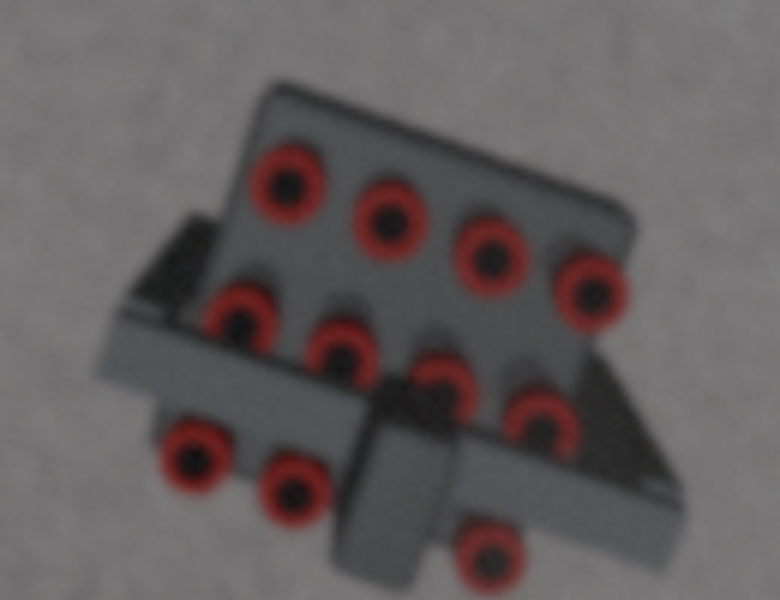

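```bash
python3 - <<'E'
from h import *
np.set_printoptions(precision=4,suppress=True)
def az(p,z): return atz("wrist",np.array(p)/6/[512,384]+np.array([195,95])/[512,384],z)
for a,b,z in [((120,315),(685,505),.149),((95,372),(660,570),.149),((287,185),(593,292),.088),((240,325),(541,430),.088),((195,460),(491,558),.088),((278,85),(632,212),.032)]:
    A,B=az(a,z),az(b,z);d=A-B;print((A+B)/2,np.linalg.norm(d),np.degrees(np.arctan2(d[1],d[0])))
print(az((412,435),.194),az((378,585),.194))
E
```

```text
[ 0.4911 -0.2388  0.149 ] 0.10526178897700281 93.36816069416919
[ 0.4792 -0.239   0.149 ] 0.10658181840997417 92.4646203230584
[ 0.5149 -0.2375  0.088 ] 0.06551831718756386 93.10291798018413
[ 0.4848 -0.2392  0.088 ] 0.06559746031527929 92.78266063739525
[ 0.4553 -0.2406  0.088 ] 0.06526043301636489 93.36522663947616
[ 0.529  -0.2372  0.032 ] 0.08518072318086933 92.8633752089757
[ 0.4966 -0.2369  0.194 ] [ 0.4722 -0.2412  0.194 ]
```

Carrier centre is (0.485, -0.239) with yaw 3°, and the measured sizes match the given ones (105 vs 108 mm, 30 mm tube pitch). I'll align and descend.

Request:
{"fn": "carry_out", "kwargs": {"rows": [{"grip": 0, "x": 0, "y": 0, "z": 0, "yaw": 6.6}, {"grip": 0, "x": 0, "y": 0, "z": 0, "yaw": 6.6}, {"grip": 0, "x": 0, "y": 0, "z": 0, "yaw": 6.5}, {"grip": 0, "x": -4.8, "y": 8.2, "z": 30, "yaw": 0}, {"grip": 0, "x": 0, "y": 0, "z": 35, "yaw": 0}]}}

```text
time_s: 2.65
tcp_pos: [0.4834, -0.2469, 0.2629]
tool_rot: [[0.999, 0.044, 0.005], [0.044, -0.999, -0.005], [0.005, 0.005, -1.0]]
contact_force: [-0.3, -0.2, -0.5]
opening: 1.003
gripper_force: 0.0
```

Request:
{"fn": "carry_out", "kwargs": {"rows": [{"grip": 90, "x": 0, "y": 0, "z": 30, "yaw": 0}, {"grip": 90, "x": 0, "y": 0, "z": 15, "yaw": 0}, {"grip": 90, "x": 0, "y": 0, "z": 0, "yaw": 0}, {"grip": 90, "x": 0, "y": 0, "z": 0, "yaw": 0}]}}

```text
time_s: 2.98
tcp_pos: [0.4821, -0.2444, 0.215]
tool_rot: [[0.999, 0.045, -0.001], [0.045, -0.999, 0.001], [-0.001, -0.001, -1.0]]
contact_force: [0.4, -0.2, 0.1]
opening: 0.75
gripper_force: 0.0
```

```bash
python3 - <<'E'
from h import *
np.set_printoptions(precision=4,suppress=True)
s=observe();print(s["time_s"],s["tcp_pos"],s["tool_rot"],s["contact_force"],s["opening"])
i=eyes.capture("wrist")
F=[]
for t in ["tab","bar","carrier"]:
    for q in finder.spot_point("wrist",t)[:1]: print(t,q["conf"],np.array(q["location"])*[512,384],atz("wrist",q["location"],dict(carrier=0,tab=.174,bar=.135)[t]))
    F.append(observe()["contact_force"])
for k in range(6): eyes.capture("side"); F.append(observe()["contact_force"])
print(np.mean(F,0),np.std(F,0))
print("tcp px",proj("wrist",observe()["tcp_pos"]))
cv2.imwrite("pics/w2.png",i)
E
```

```text
2.9833 [ 0.4821 -0.2444  0.215 ] [[ 0.999   0.045  -0.0012]
 [ 0.045  -0.999   0.0009]
 [-0.0011 -0.001  -1.    ]] [ 0.3746 -0.233   0.1497] 0.7497869722558993
tab 0.63 [241.5104 200.9088] [ 0.4877 -0.2322  0.174 ]
bar 0.72 [244.0192 187.3152] [ 0.4865 -0.2324  0.135 ]
carrier 0.94 [247.808  151.9104] [ 0.4915 -0.2317  0.    ]
[0.0036 0.1014 0.1008] [0.4122 0.5098 0.4223]
tcp px [260.474  232.9693]
```

View pics/w2.png

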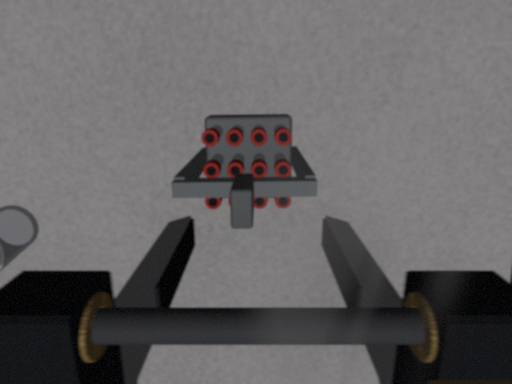

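The wrist view shows the carrier now square to the tool. The bar runs from (173,188) to (317,187), so its centre is at 245, left of the finger centre at 258. The earlier fix was taken while the arm was still settling.

```bash
python3 - <<'E'
from h import *
np.set_printoptions(precision=4,suppress=True)
def az(p,z): return atz("wrist",np.array(p)/[512,384],z)
for a,b,z in [((173.5,179),(316.5,179),.149),((173.5,196),(316.5,195),.149),((210.5,137),(283.5,136.5),.088),((213.5,201),(282.5,201),.088),((207,117),(291,116.5),.032)]:
    A,B=az(a,z),az(b,z);d=A-B;print((A+B)/2,np.linalg.norm(d),np.degrees(np.arctan2(d[1],d[0])))
print(az((242,191),.194),az((242,227),.194))
s=observe();print(s["tcp_pos"],s["tool_rot"][:,0],s["time_s"])
E
```

```text
[ 0.4967 -0.232   0.149 ] 0.10588237656499717 92.67009281903361
[ 0.4839 -0.2325  0.149 ] 0.10729383608324543 93.08557935522238
[ 0.5199 -0.2308  0.088 ] 0.06524127207082879 93.0713812616684
[ 0.4596 -0.2341  0.088 ] 0.06485345078683176 92.66508162971584
[ 0.5333 -0.2307  0.032 ] 0.0873952738431338 93.01902023819575
[ 0.5007 -0.2316  0.194 ] [ 0.4771 -0.2324  0.194 ]
[ 0.483  -0.2436  0.2159] [0.9989 0.0471 0.0005] 3.4833
```

Request:
{"fn": "carry_out", "kwargs": {"rows": [{"grip": 90, "x": 7.2, "y": -11.1, "z": 0, "yaw": 0}, {"grip": 90, "x": 0, "y": 0, "z": 20, "yaw": 0}, {"grip": 90, "x": 0, "y": 0, "z": 20, "yaw": 0}, {"grip": 90, "x": 0, "y": 0, "z": 12, "yaw": 0}, {"grip": 90, "x": 0, "y": 0, "z": 8, "yaw": 0}]}}

```text
time_s: 3.9
tcp_pos: [0.4891, -0.2309, 0.1536]
tool_rot: [[0.999, 0.047, -0.002], [0.047, -0.999, 0.002], [-0.002, -0.002, -1.0]]
contact_force: [0.1, -0.4, -0.3]
opening: 0.65
gripper_force: 0.0
```

Request:
{"fn": "carry_out", "kwargs": {"rows": [{"grip": 90, "x": 0, "y": 0, "z": 0, "yaw": 0}, {"grip": 90, "x": 0, "y": 0, "z": 0, "yaw": 0}, {"grip": 90, "x": 0, "y": 0, "z": 0, "yaw": 0}]}}

```text
time_s: 4.15
tcp_pos: [0.4902, -0.2325, 0.1566]
tool_rot: [[0.999, 0.047, 0.001], [0.047, -0.999, -0.001], [0.001, 0.001, -1.0]]
contact_force: [-0.1, 0.5, 0.5]
opening: 0.649
gripper_force: 0.0
```

```bash
python3 - <<'E'
from h import *
np.set_printoptions(precision=4,suppress=True)
s=observe();i=eyes.capture("wrist");print(s["time_s"],s["tcp_pos"],s["tool_rot"],s["contact_force"],s["opening"])
cv2.imwrite("pics/w3.png",i[120:384,100:420])
F=[]
for k in range(6): eyes.capture("side"); F.append(observe()["contact_force"])
print(np.mean(F,0))
E
```

```text
4.15 [ 0.4902 -0.2325  0.1566] [[ 0.9989  0.0469  0.0015]
 [ 0.0469 -0.9989 -0.0011]
 [ 0.0014  0.0011 -1.    ]] [-0.0957  0.5206  0.4881] 0.6488946116260333
[-0.0923  0.2963 -0.003 ]
```

View pics/w3.png

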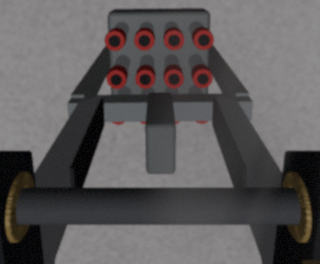

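The tab at (160,135) sits midway between the fingers at (75,…) and (245,…). Closing the gripper.

Request:
{"fn": "carry_out", "kwargs": {"rows": [{"grip": 255, "x": 0, "y": 0, "z": 0, "yaw": 0}, {"grip": 255, "x": 0, "y": 0, "z": 0, "yaw": 0}, {"grip": 255, "x": 0, "y": 0, "z": 0, "yaw": 0}, {"grip": 255, "x": 0, "y": 0, "z": 0, "yaw": 0}, {"grip": 255, "x": 0, "y": 0, "z": 0, "yaw": 0}], "squeeze": 40}}

```text
time_s: 4.92
tcp_pos: [0.4896, -0.2321, 0.1554]
tool_rot: [[0.999, 0.047, -0.0], [0.047, -0.999, 0.0], [-0.0, -0.0, -1.0]]
contact_force: [0.3, -0.6, -1.0]
opening: 0.329
gripper_force: 0.0
```

Request:
{"fn": "carry_out", "kwargs": {"rows": [{"grip": 255, "x": 0, "y": 0, "z": 0, "yaw": 0}, {"grip": 255, "x": 0, "y": 0, "z": 0, "yaw": 0}, {"grip": 255, "x": 0, "y": 0, "z": 0, "yaw": 0}, {"grip": 255, "x": 0, "y": 0, "z": 0, "yaw": 0}]}}

```text
time_s: 5.25
tcp_pos: [0.4894, -0.2321, 0.1553]
tool_rot: [[0.999, 0.047, -0.0], [0.047, -0.999, 0.0], [-0.0, -0.0, -1.0]]
contact_force: [-0.6, 0.3, -0.9]
opening: 0.147
gripper_force: 40.0
```

Request:
{"fn": "carry_out", "kwargs": {"rows": [{"grip": 255, "x": 0, "y": 0, "z": -3, "yaw": 0}, {"grip": 255, "x": 0, "y": 0, "z": -6, "yaw": 0}, {"grip": 255, "x": 0, "y": 0, "z": -12, "yaw": 0}, {"grip": 255, "x": 0, "y": 0, "z": -20, "yaw": 0}, {"grip": 255, "x": 0, "y": 0, "z": -20, "yaw": 0}]}}

```text
time_s: 5.67
tcp_pos: [0.4892, -0.2317, 0.2173]
tool_rot: [[0.999, 0.047, -0.001], [0.047, -0.999, 0.001], [-0.001, -0.001, -1.0]]
contact_force: [-0.4, 0.5, -3.9]
opening: 0.153
gripper_force: 40.0
```

```bash
python3 - <<'E'
import cv2,numpy as np
A=cv2.imread("pics/scene0.png")[120:230,310:385];B=cv2.imread("pics/side0.png")[200:290,145:245]
a=cv2.resize(A,None,fx=5.4,fy=5.4,interpolation=cv2.INTER_CUBIC);b=cv2.resize(B,(390,351),interpolation=cv2.INTER_CUBIC)
c=np.zeros((600,800,3),np.uint8);c[:594,:405]=a[:600];c[:351,410:]=b
cv2.imwrite("pics/hook.png",cv2.convertScaleAbs(c,alpha=1.5))
E
```

```text
(no output)
```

View pics/hook.png

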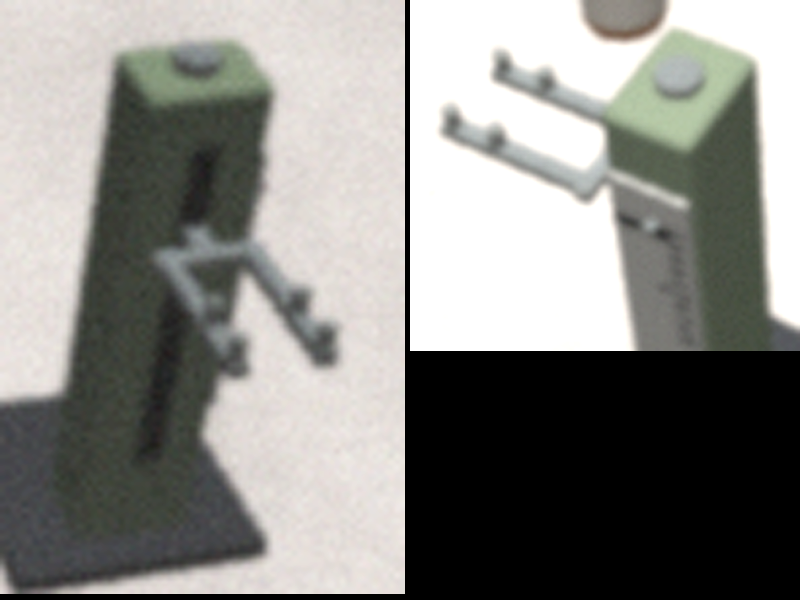

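The enlarged view shows the four pegs: scene crop (236,340), (326,325), (297,290), (213,295), and side crop (449,107), (495,125), (500,55), (545,73). The column-top corners are also visible, so I'll fit the stand pose to them.

```bash
cat > fit.py <<'E'
from h import *
from scipy.optimize import least_squares
np.set_printoptions(precision=4,suppress=True)
# stand frame: hook along -x ; world +y side = stand -y (yaw~193)
m={"o+":(-.104,-.022,.2395),"i+":(-.076,-.022,.2395),"o-":(-.104,.022,.2395),"i-":(-.076,.022,.2395),
 "f+":(0,-.033,.3),"f-":(0,.033,.3),"b+":(.05,-.033,.3),"b-":(.05,.033,.3)}
sc={"o-":(236,338),"o+":(326,325),"i+":(297,290),"i-":(213,297),"f+":(270,95),"f-":(155,108),"b-":(118,55),"b+":(240,42)}
si={"o+":(449,107),"i+":(495,127),"o-":(500,54),"i-":(545,73),"f+":(607,112),"f-":(680,30),"b-":(755,60),"b+":(690,150)}
obs=[("scene",k,np.array(v)/5.4+[310,120]) for k,v in sc.items()]+[("side",k,np.array([v[0]-410,v[1]])/3.9+[145,200]) for k,v in si.items()]
C={c:P(c) for c in("scene","side")}
def pj(c,p):
    K,o,R=C[c];q=K@R.T@(p-o);return q[:2]/q[2]
def f(v,full=False):
    c,s=np.cos(v[2]),np.sin(v[2]);r=[]
    for cam,k,px in obs:
        a=np.array(m[k]);r.append(pj(cam,np.array([v[0]+c*a[0]-s*a[1],v[1]+s*a[0]+c*a[1],a[2]+v[3]]))-px)
    return np.array(r) if full else np.ravel(r)
allobs=obs
for n in(("scene","side"),("scene",),("side",)):
    obs=[o for o in allobs if o[0] in n]
    r=least_squares(f,[.478,.266,np.radians(193),0],loss="soft_l1");v=r.x
    print(n,v[:2],np.degrees(v[2]),v[3],"saddle",v[:2]+.09*-np.array([np.cos(v[2]),np.sin(v[2])]));print(np.abs(f(v,True)).max(), [ (o[1],np.round(e,1).tolist()) for o,e in zip(obs,f(v,True))])
E
python3 fit.py
```

```text
('scene', 'side') [0.4834 0.2612] 199.94830321304022 -0.004775462953426218 saddle [0.568  0.2919]
3.226644290234077 [('o-', [-0.5, -0.2]), ('o+', [-0.8, -0.1]), ('i+', [-0.3, -0.2]), ('i-', [-0.9, 0.7]), ('f+', [0.4, -0.8]), ('f-', [-2.3, -0.4]), ('b-', [-2.6, -0.5]), ('b+', [-2.0, -0.7]), ('o+', [-0.1, 0.7]), ('i+', [-0.5, 0.5]), ('o-', [-0.2, -0.0]), ('i-', [-0.6, -0.3]), ('f+', [-3.2, 1.3]), ('f-', [-2.8, -1.1]), ('b-', [0.9, 0.0]), ('b+', [-0.7, 1.4])]
('scene',) [0.4639 0.2686] 198.62285858323534 -0.017926820998911828 saddle [0.5492 0.2973]
1.8025307455999382 [('o-', [0.0, -0.5]), ('o+', [-0.4, -0.1]), ('i+', [0.4, -0.2]), ('i-', [0.0, 0.5]), ('f+', [1.8, 0.0]), ('f-', [-0.5, 0.0]), ('b-', [-0.4, 0.1]), ('b+', [-0.1, 0.2])]
('side',) [0.4917 0.2547] 200.65068114143028 -0.015067511448375873 saddle [0.5759 0.2865]
2.5854402115220125 [('o+', [0.9, 0.6]), ('i+', [0.5, 0.2]), ('o-', [0.3, 0.1]), ('i-', [-0.1, -0.4]), ('f+', [-2.3, 0.7]), ('f-', [-2.6, -1.4]), ('b-', [0.8, -0.6]), ('b+', [-0.1, 0.4])]
```

```bash
cat >> fit.py <<'E'
print("pegs only")
def g(v): 
    return f([v[0]+.09*np.cos(v[2]),v[1]+.09*np.sin(v[2]),v[2],v[3] if len(v)>3 else 0])
for n in(("scene","side"),("scene",),("side",)):
  for w in (3,4):
    obs=[o for o in allobs if o[0] in n and o[1][0] in "oi"]
    r=least_squares(g,[.575,.288,np.radians(195),0][:w]);print(n,r.x[:2],np.degrees(r.x[2]),r.x[3:],np.round(r.fun,1))
E
python3 fit.py | sed -n '/pegs/,$p'
```

```text
pegs only
('scene', 'side') [0.5668 0.2926] 199.36384683038307 [] [-0.  -2.  -0.1 -1.8  0.4 -1.9 -0.3 -1.2 -0.6 -0.5 -0.9 -0.6 -0.4 -1.1
 -0.8 -1.3]
('scene', 'side') [0.5677 0.2921] 199.2628205919409 [-0.0042] [-0.5 -0.5 -0.7 -0.3 -0.1 -0.4 -0.7  0.4 -0.2  0.6 -0.7  0.4 -0.1 -0.1
 -0.5 -0.2]
('scene',) [0.5741 0.2921] 199.47125217488525 [] [-0.  -0.2 -0.1 -0.1  0.4 -0.3 -0.3  0.6]
('scene',) [0.5644 0.2941] 199.32923199570487 [-0.0071] [ 0.  -0.3 -0.2 -0.1  0.4 -0.2 -0.2  0.6]
('side',) [0.564 0.293] 199.2193162368248 [] [ 0.1  0.4 -0.3  0.3  0.3 -0.3 -0.1 -0.4]
('side',) [0.5731 0.2886] 199.0850143087756 [-0.0108] [ 0.3  0.3 -0.3  0.2  0.3 -0.1 -0.2 -0.3]
```

Pegs-only fits give hook direction about 19.3° consistently, with the saddle near (0.568, 0.292). I'll carry the load to a place in front of the hook, staying clear of the bottle, and re-measure there relative to the bar.

Request:
{"fn": "carry_out", "kwargs": {"rows": [{"grip": 255, "x": 5, "y": 0, "z": -25, "yaw": 0}, {"grip": 255, "x": 10, "y": -5, "z": -25, "yaw": 0}, {"grip": 255, "x": 10, "y": -15, "z": -20, "yaw": 0}, {"grip": 255, "x": 10, "y": -22, "z": -8, "yaw": 0}, {"grip": 255, "x": 10, "y": -28, "z": 0, "yaw": 0}]}}

```text
time_s: 6.08
tcp_pos: [0.5328, -0.1609, 0.299]
tool_rot: [[0.999, 0.045, 0.006], [0.045, -0.999, -0.004], [0.006, 0.004, -1.0]]
contact_force: [1.1, -0.7, -3.5]
opening: 0.146
gripper_force: 40.0
```

Request:
{"fn": "carry_out", "kwargs": {"rows": [{"grip": 255, "x": 10, "y": -35, "z": 0, "yaw": 0}, {"grip": 255, "x": 10, "y": -38, "z": 0, "yaw": 0}, {"grip": 255, "x": 10, "y": -38, "z": 0, "yaw": 0}, {"grip": 255, "x": 10, "y": -38, "z": 0, "yaw": 0}, {"grip": 255, "x": 12, "y": -38, "z": 0, "yaw": 0}]}}

```text
time_s: 6.5
tcp_pos: [0.5742, 0.0312, 0.2956]
tool_rot: [[0.999, 0.047, 0.001], [0.047, -0.999, -0.0], [0.001, 0.0, -1.0]]
contact_force: [0.6, -0.3, -4.1]
opening: 0.145
gripper_force: 40.0
```

Request:
{"fn": "carry_out", "kwargs": {"rows": [{"grip": 255, "x": 20, "y": -34, "z": 0, "yaw": 0}, {"grip": 255, "x": 22, "y": -33, "z": 0, "yaw": 0}, {"grip": 255, "x": 22, "y": -33, "z": 0, "yaw": 0}, {"grip": 255, "x": 22, "y": -33, "z": 0, "yaw": 0}, {"grip": 255, "x": 22, "y": -30, "z": 0, "yaw": 0}]}}

```text
time_s: 6.92
tcp_pos: [0.675, 0.1995, 0.2953]
tool_rot: [[0.999, 0.048, 0.0], [0.048, -0.999, 0.0], [0.0, -0.0, -1.0]]
contact_force: [-0.7, -1.1, -3.1]
opening: 0.149
gripper_force: 40.0
```

Request:
{"fn": "carry_out", "kwargs": {"rows": [{"grip": 255, "x": 8, "y": -30, "z": 0, "yaw": -5.5}, {"grip": 255, "x": 5, "y": -30, "z": 0, "yaw": -5.5}, {"grip": 255, "x": 0, "y": -25, "z": 0, "yaw": -5.6}, {"grip": 255, "x": 0, "y": -15, "z": 0, "yaw": 0}, {"grip": 255, "x": 0, "y": 0, "z": 0, "yaw": 0}]}}

```text
time_s: 7.33
tcp_pos: [0.6696, 0.2994, 0.2948]
tool_rot: [[0.943, 0.332, -0.001], [0.332, -0.943, 0.001], [-0.0, -0.001, -1.0]]
contact_force: [0.2, -1.4, -3.1]
opening: 0.147
gripper_force: 40.0
```

Request:
{"fn": "carry_out", "kwargs": {"rows": [{"grip": 255, "x": 0, "y": 0, "z": 0, "yaw": 0}, {"grip": 255, "x": 0, "y": 0, "z": 0, "yaw": 0}, {"grip": 255, "x": 0, "y": 0, "z": 0, "yaw": 0}]}}

```text
time_s: 7.58
tcp_pos: [0.6714, 0.2947, 0.2948]
tool_rot: [[0.945, 0.328, 0.0], [0.328, -0.945, -0.0], [0.0, 0.001, -1.0]]
contact_force: [0.5, 0.6, -3.6]
opening: 0.148
gripper_force: 40.0
```

```bash
cat > look.py <<'E'
from h import *
import sys
np.set_printoptions(precision=4,suppress=True)
s=observe();print(s["time_s"],s["tcp_pos"],s["tool_rot"][:,0],s["tool_rot"][:,2])
F=[];L={}
for c in["scene","side"]:
    i=eyes.capture(c);cv2.imwrite(f"pics/{c}_{sys.argv[1]}.png",i)
    for t in["tab","bar","saddle"]:
        q=finder.spot_point(c,t)
        if q: L[t,c]=q[0]["location"];print(c,t,round(q[0]["conf"],2),np.array(q[0]["location"])*[512,384])
        F.append(observe()["contact_force"])
for t in["tab","bar","saddle"]:
    if (t,"scene") in L and (t,"side") in L: print(t,tri([ray(c,L[t,c]) for c in("scene","side")]))
print("F",np.mean(F,0),np.std(F,0)/len(F)**.5)
t=observe();b=t["tcp_pos"]+.020*t["tool_rot"][:,2]
print("tcp",t["tcp_pos"],"bar from tcp",b,[proj(c,b) for c in("scene","side")])
A=cv2.imread(f"pics/scene_{sys.argv[1]}.png")[100:220,310:410];B=cv2.imread(f"pics/side_{sys.argv[1]}.png")[170:290,90:230]
v=np.zeros((600,800,3),np.uint8);v[:480,:400]=cv2.resize(A,(400,480),interpolation=cv2.INTER_CUBIC);v[:342,400:]=cv2.resize(B,(400,342),interpolation=cv2.INTER_CUBIC)
cv2.imwrite(f"pics/v_{sys.argv[1]}.png",cv2.convertScaleAbs(v,alpha=1.5))
E
python3 look.py a
```

```text
7.5833 [0.6714 0.2947 0.2948] [0.9447 0.3278 0.0001] [ 0.0003 -0.0004 -1.    ]
scene bar 0.92 [366.08  189.504]
scene saddle 0.84 [360.4992 181.9008]
side tab 0.42 [150.4768 227.2128]
side bar 0.87 [134.0928 184.3968]
side saddle 0.67 [169.5744 223.9872]
bar [0.6684 0.2948 0.2768]
saddle [0.5707 0.2916 0.2267]
F [-0.1095 -0.024  -3.87  ] [0.2507 0.2032 0.1844]
tcp [0.6711 0.296  0.2945] bar from tcp [0.6711 0.296  0.2745] [array([367.824 , 191.5221]), array([134.5436, 184.3424])]
```

View pics/v_a.png

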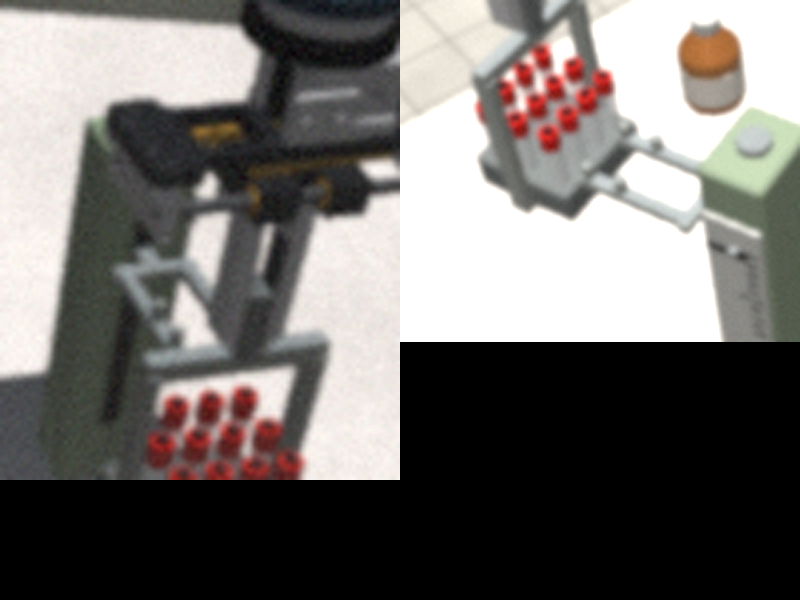

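The bar hangs in front of the hook and clear of it, and the weight is about 3.9 N. The bar's network fix agrees with the TCP to about 3 mm. I'll shift onto the hook axis, go down to height, then slide in above the pegs.

Request:
{"fn": "carry_out", "kwargs": {"rows": [{"grip": 255, "x": 0, "y": -10, "z": 5, "yaw": 0}, {"grip": 255, "x": 0, "y": -10, "z": 8, "yaw": 0}, {"grip": 255, "x": 0, "y": -9, "z": 8, "yaw": 0}, {"grip": 255, "x": 0, "y": 0, "z": 2, "yaw": 0}, {"grip": 255, "x": 0, "y": 0, "z": 0, "yaw": 0}]}}

```text
time_s: 8.4
tcp_pos: [0.6601, 0.3244, 0.2691]
tool_rot: [[0.943, 0.332, -0.003], [0.332, -0.943, -0.001], [-0.004, 0.0, -1.0]]
contact_force: [0.6, -1.3, -3.2]
opening: 0.147
gripper_force: 40.0
```

Request:
{"fn": "carry_out", "kwargs": {"rows": [{"grip": 255, "x": -5, "y": 0, "z": 0, "yaw": 0}, {"grip": 255, "x": -10, "y": 0, "z": 0, "yaw": 0}, {"grip": 255, "x": -10, "y": 0, "z": 0, "yaw": 0}, {"grip": 255, "x": -10, "y": 0, "z": 0, "yaw": 0}, {"grip": 255, "x": -10, "y": 0, "z": 0, "yaw": 0}]}}

```text
time_s: 8.82
tcp_pos: [0.6187, 0.3082, 0.2722]
tool_rot: [[0.944, 0.33, 0.001], [0.33, -0.944, 0.0], [0.001, 0.0, -1.0]]
contact_force: [-0.5, 0.4, -4.7]
opening: 0.15
gripper_force: 40.0
```

Request:
{"fn": "carry_out", "kwargs": {"rows": [{"grip": 255, "x": -10, "y": 0, "z": 0, "yaw": 0}, {"grip": 255, "x": -10, "y": 0, "z": 0, "yaw": 0}, {"grip": 255, "x": -10, "y": 0, "z": 0, "yaw": 0}, {"grip": 255, "x": -10, "y": 0, "z": 0, "yaw": 0}, {"grip": 255, "x": -7, "y": 0, "z": 0, "yaw": 0}]}}

```text
time_s: 9.23
tcp_pos: [0.574, 0.2927, 0.2723]
tool_rot: [[0.944, 0.33, 0.001], [0.33, -0.944, 0.0], [0.001, 0.0, -1.0]]
contact_force: [0.2, -0.2, -4.4]
opening: 0.148
gripper_force: 40.0
```

Request:
{"fn": "carry_out", "kwargs": {"rows": [{"grip": 255, "x": -4, "y": 0, "z": 0, "yaw": 0}, {"grip": 255, "x": 0, "y": 0, "z": 0, "yaw": 0}, {"grip": 255, "x": 0, "y": 0, "z": 0, "yaw": 0}, {"grip": 255, "x": 0, "y": 0, "z": 0, "yaw": 0}, {"grip": 255, "x": 0, "y": 0, "z": 0, "yaw": 0}]}}

```text
time_s: 9.65
tcp_pos: [0.5712, 0.2919, 0.2714]
tool_rot: [[0.944, 0.33, 0.0], [0.33, -0.944, 0.0], [0.0, 0.0, -1.0]]
contact_force: [0.1, 0.5, -4.0]
opening: 0.143
gripper_force: 40.0
```

```bash
sed -i 's/\[100:220,310:410\]/[140:220,320:400]/;s/\[170:290,90:230\]/[190:270,140:220]/;s/(400,480)/(400,400)/;s/(400,342)/(400,400)/;s/v\[:480/v[:400/;s/v\[:342/v[:400/' look.py; python3 look.py b
```

```text
9.65 [0.5712 0.2919 0.2714] [0.9439 0.3302 0.0002] [ 0.0002  0.     -1.    ]
scene tab 0.79 [362.496  161.8176]
scene bar 0.71 [361.5232 172.608 ]
scene saddle 0.73 [357.888  181.2864]
side tab 0.87 [160.7168 205.7088]
side bar 0.96 [164.1984 218.496 ]
side saddle 0.77 [169.216  224.9856]
tab [0.5716 0.2931 0.2849]
bar [0.5683 0.2953 0.2514]
saddle [0.5692 0.2892 0.2254]
F [ 0.4968  0.09   -3.6535] [0.1514 0.0878 0.0944]
tcp [0.5708 0.2919 0.2714] bar from tcp [0.5708 0.2919 0.2514] [array([360.3548, 173.1678]), array([165.0675, 216.8703])]
```

View pics/v_b.png

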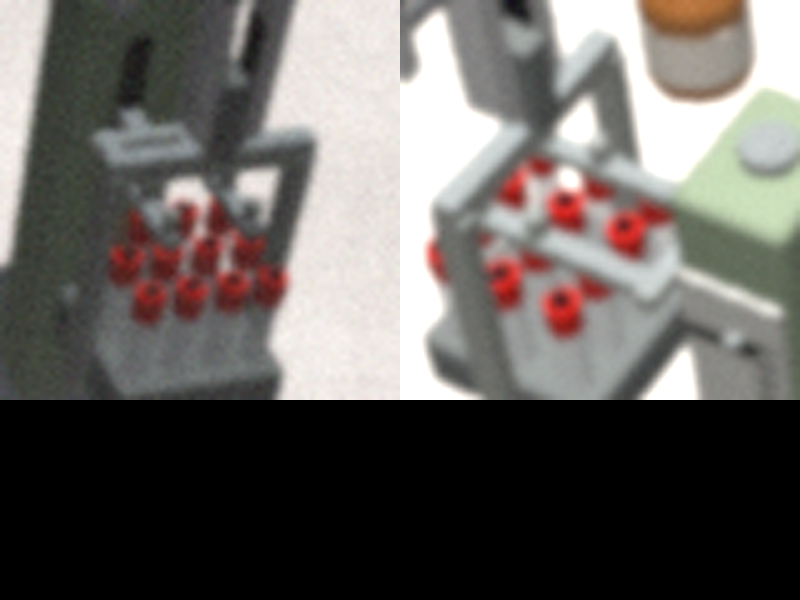

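Both views show the prongs inside the posts, between bar and tubes. The inner pegs are seen in the side crop at (535,222) and (600,155). I'll check the bar against the pegs by projecting the model.

```bash
cat > chk.py <<'E'
from h import *
np.set_printoptions(precision=1,suppress=True)
u=np.array([.9439,.3302,0]);w=np.array([-.3302,.9439,0])
B=np.array([.5708,.2919,.2514])
def cr(c,p): 
    q=proj(c,p); return (q-[320,140])*5 if c=="scene" else (q-[140,190])*5+[400,0]
for c in("scene","side"):
    print(c,"bar top corners (x,y sign)",{(a,b):cr(c,B+a*.006*u+b*.054*w+[0,0,.014]).round() for a in(-1,1) for b in(-1,1)})
    for a in (-1,1): print("  bot edge",a,{b:cr(c,B+a*.006*u+b*.046*w).round() for b in(-1,1)})
    print(" pegs if saddle here",{(a,b):cr(c,np.array([B[0],B[1],.2395])+a*.014*u+b*.022*w).round() for a in(-1,1) for b in(-1,1)}, "prong tip",[cr(c,np.array([B[0],B[1],.225])+.02*u+b*.022*w).round() for b in(-1,1)])
# overlay
im=cv2.imread("pics/v_b.png")
for c in("scene","side"):
    for a in(-1,1):
        for b in(-1,1):
            for p,col in((B+a*.006*u+b*.054*w+[0,0,.014],(255,0,0)),(np.array([B[0],B[1],.2395])+a*.014*u+b*.022*w,(0,255,0))):
                q=cr(c,p).astype(int);cv2.circle(im,tuple(int(k) for k in q),3,col,1)
cv2.imwrite("pics/ov.png",cv2.resize(im[:400],(800,400)))
E
python3 chk.py
```

```text
scene bar top corners (x,y sign) {(-1, -1): array([ 99., 149.]), (-1, 1): array([303., 123.]), (1, -1): array([108., 163.]), (1, 1): array([314., 137.])}
  bot edge -1 {-1: array([110., 170.]), 1: array([282., 148.])}
  bot edge 1 {-1: array([119., 184.]), 1: array([293., 162.])}
 pegs if saddle here {(-1, -1): array([145., 174.]), (-1, 1): array([226., 163.]), (1, -1): array([167., 207.]), (1, 1): array([250., 197.])} prong tip [array([167., 238.]), array([250., 227.])]
side bar top corners (x,y sign) {(-1, -1): array([612.,  31.]), (-1, 1): array([447., 208.]), (1, -1): array([588.,  21.]), (1, 1): array([422., 196.])}
  bot edge -1 {-1: array([605.,  67.]), 1: array([466., 217.])}
  bot edge 1 {-1: array([581.,  57.]), 1: array([441., 206.])}
 pegs if saddle here {(-1, -1): array([590., 131.]), (-1, 1): array([525., 203.]), (1, -1): array([534., 108.]), (1, 1): array([468., 178.])} prong tip [array([528., 127.]), array([462., 197.])]
```

View pics/ov.png

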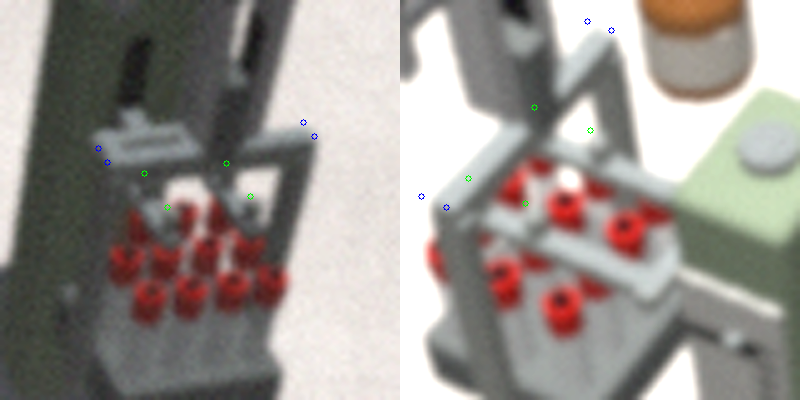

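The pegs and the bar show nearly the same offset from the model in the side view, about (+10,+12) px. The bar is therefore over the dips to within about 2 mm, against an allowance of 3.5 mm. I'll lower slowly to just above contact and check the force.

Request:
{"fn": "carry_out", "kwargs": {"rows": [{"grip": 255, "x": 0, "y": 0, "z": 1, "yaw": 0}, {"grip": 255, "x": 0, "y": 0, "z": 2, "yaw": 0}, {"grip": 255, "x": 0, "y": 0, "z": 2, "yaw": 0}, {"grip": 255, "x": 0, "y": 0, "z": 2, "yaw": 0}, {"grip": 255, "x": 0, "y": 0, "z": 2, "yaw": 0}]}}

```text
time_s: 10.47
tcp_pos: [0.5707, 0.2919, 0.2621]
tool_rot: [[0.944, 0.33, -0.0], [0.33, -0.944, -0.0], [-0.0, -0.0, -1.0]]
contact_force: [0.3, 0.2, -3.6]
opening: 0.145
gripper_force: 40.0
```

Request:
{"fn": "carry_out", "kwargs": {"rows": [{"grip": 255, "x": 0, "y": 0, "z": 2, "yaw": 0}, {"grip": 255, "x": 0, "y": 0, "z": 2, "yaw": 0}, {"grip": 255, "x": 0, "y": 0, "z": 2, "yaw": 0}, {"grip": 255, "x": 0, "y": 0, "z": 2, "yaw": 0}, {"grip": 255, "x": 0, "y": 0, "z": 2, "yaw": 0}]}}

```text
time_s: 10.88
tcp_pos: [0.5708, 0.2919, 0.2522]
tool_rot: [[0.944, 0.33, -0.0], [0.33, -0.944, -0.0], [-0.0, 0.0, -1.0]]
contact_force: [0.3, 0.8, -3.9]
opening: 0.143
gripper_force: 40.0
```

Request:
{"fn": "carry_out", "kwargs": {"rows": [{"grip": 255, "x": 0, "y": 0, "z": 1, "yaw": 0}, {"grip": 255, "x": 0, "y": 0, "z": 0, "yaw": 0}, {"grip": 255, "x": 0, "y": 0, "z": 0, "yaw": 0}]}}

```text
time_s: 11.13
tcp_pos: [0.5708, 0.2919, 0.2515]
tool_rot: [[0.944, 0.33, -0.0], [0.33, -0.944, 0.0], [0.0, -0.0, -1.0]]
contact_force: [-0.1, 0.1, -3.9]
opening: 0.147
gripper_force: 40.0
```

```bash
cat > fz.py <<'E'
from h import *
import sys
np.set_printoptions(precision=4,suppress=True)
F=[];T=[];M=[]
for k in range(int(sys.argv[1])): 
    i=eyes.capture("side");s=observe();F.append(s["contact_force"]);T.append(s["tcp_pos"]);M.append(s["moment"])
cv2.imwrite("pics/last_side.png",i)
print(s["time_s"],"F",np.mean(F,0),"+-",np.std(F,0)/len(F)**.5,"tcp",np.mean(T,0),"M",np.mean(M,0),s["opening"])
E
python3 fz.py 12
```

```text
11.7333 F [-0.0288  0.2312 -3.5481] +- [0.1081 0.1606 0.1118] tcp [0.5709 0.2919 0.2516] M [ 0.0268 -0.0075 -0.0074] 0.1472221598616222
```

No contact with the bar below the peg tops and no side force, so it is in the dips. Lowering onto the hook at under 20 mm/s.

Request:
{"fn": "carry_out", "kwargs": {"rows": [{"grip": 255, "x": 0, "y": 0, "z": 1, "yaw": 0}, {"grip": 255, "x": 0, "y": 0, "z": 1, "yaw": 0}, {"grip": 255, "x": 0, "y": 0, "z": 1, "yaw": 0}, {"grip": 255, "x": 0, "y": 0, "z": 1, "yaw": 0}, {"grip": 255, "x": 0, "y": 0, "z": 1, "yaw": 0}]}}

```text
time_s: 12.15
tcp_pos: [0.5708, 0.2919, 0.2463]
tool_rot: [[0.944, 0.33, -0.0], [0.33, -0.944, -0.0], [-0.0, -0.0, -1.0]]
contact_force: [0.1, 0.7, -4.2]
opening: 0.145
gripper_force: 40.0
```

Request:
{"fn": "carry_out", "kwargs": {"rows": [{"grip": 255, "x": 0, "y": 0, "z": 1, "yaw": 0}, {"grip": 255, "x": 0, "y": 0, "z": 1, "yaw": 0}, {"grip": 255, "x": 0, "y": 0, "z": 1, "yaw": 0}, {"grip": 255, "x": 0, "y": 0, "z": 1.5, "yaw": 0}, {"grip": 255, "x": 0, "y": 0, "z": 1.5, "yaw": 0}]}}

```text
time_s: 12.57
tcp_pos: [0.5708, 0.2919, 0.2405]
tool_rot: [[0.944, 0.33, 0.0], [0.33, -0.944, 0.0], [0.0, -0.0, -1.0]]
contact_force: [-0.8, -0.0, -2.3]
opening: 0.149
gripper_force: 40.0
```

Request:
{"fn": "carry_out", "kwargs": {"rows": [{"grip": 255, "x": 0, "y": 0, "z": 1.5, "yaw": 0}, {"grip": 255, "x": 0, "y": 0, "z": 1.5, "yaw": 0}, {"grip": 255, "x": 0, "y": 0, "z": 1.5, "yaw": 0}, {"grip": 255, "x": 0, "y": 0, "z": 1.5, "yaw": 0}, {"grip": 255, "x": 0, "y": 0, "z": 1.5, "yaw": 0}]}}

```text
time_s: 12.98
tcp_pos: [0.5709, 0.2919, 0.233]
tool_rot: [[0.944, 0.33, 0.0], [0.33, -0.944, 0.0], [0.0, 0.0, -1.0]]
contact_force: [-0.2, 0.4, -2.6]
opening: 0.148
gripper_force: 40.0
```

Request:
{"fn": "carry_out", "kwargs": {"rows": [{"grip": 255, "x": 0, "y": 0, "z": 1.5, "yaw": 0}, {"grip": 255, "x": 0, "y": 0, "z": 1.5, "yaw": 0}, {"grip": 255, "x": 0, "y": 0, "z": 1, "yaw": 0}, {"grip": 255, "x": 0, "y": 0, "z": 0.5, "yaw": 0}, {"grip": 255, "x": 0, "y": 0, "z": 0, "yaw": 0}]}}

```text
time_s: 13.4
tcp_pos: [0.5709, 0.2919, 0.2284]
tool_rot: [[0.944, 0.33, 0.0], [0.33, -0.944, 0.0], [0.0, -0.0, -1.0]]
contact_force: [0.5, -0.2, -1.9]
opening: 0.145
gripper_force: 40.0
```

```bash
python3 fz.py 20
```

```text
14.4 F [ 0.1527 -0.1116 -1.9423] +- [0.1272 0.1172 0.1061] tcp [0.5709 0.2919 0.2285] M [0.009  0.0012 0.003 ] 0.14846511108036392
```

Request:
{"fn": "carry_out", "kwargs": {"rows": [{"grip": 255, "x": 0, "y": 0, "z": 0.7, "yaw": 0}, {"grip": 255, "x": 0, "y": 0, "z": 1.3, "yaw": 0}, {"grip": 255, "x": 0, "y": 0, "z": 1.5, "yaw": 0}, {"grip": 255, "x": 0, "y": 0, "z": 1.5, "yaw": 0}, {"grip": 255, "x": 0, "y": 0, "z": 1.5, "yaw": 0}]}}

```text
time_s: 14.82
tcp_pos: [0.5709, 0.2919, 0.2219]
tool_rot: [[0.944, 0.33, 0.0], [0.33, -0.944, 0.0], [0.0, -0.0, -1.0]]
contact_force: [0.2, -0.3, -1.0]
opening: 0.147
gripper_force: 40.0
```

Request:
{"fn": "carry_out", "kwargs": {"rows": [{"grip": 255, "x": 0, "y": 0, "z": 1.5, "yaw": 0}, {"grip": 255, "x": 0, "y": 0, "z": 1.5, "yaw": 0}, {"grip": 255, "x": 0, "y": 0, "z": 1.5, "yaw": 0}, {"grip": 255, "x": 0, "y": 0, "z": 1.5, "yaw": 0}, {"grip": 255, "x": 0, "y": 0, "z": 1, "yaw": 0}]}}

```text
time_s: 15.23
tcp_pos: [0.5709, 0.2919, 0.2149]
tool_rot: [[0.944, 0.33, 0.0], [0.33, -0.944, 0.0], [0.0, -0.0, -1.0]]
contact_force: [-0.3, -0.2, -0.2]
opening: 0.145
gripper_force: 40.0
```

Request:
{"fn": "carry_out", "kwargs": {"rows": [{"grip": 255, "x": 0, "y": 0, "z": 0.5, "yaw": 0}, {"grip": 255, "x": 0, "y": 0, "z": 0, "yaw": 0}, {"grip": 255, "x": 0, "y": 0, "z": 0, "yaw": 0}]}}

```text
time_s: 15.48
tcp_pos: [0.5709, 0.2919, 0.2146]
tool_rot: [[0.944, 0.33, 0.0], [0.33, -0.944, 0.0], [0.0, 0.0, -1.0]]
contact_force: [0.2, 0.5, 0.3]
opening: 0.144
gripper_force: 40.0
```

```bash
python3 fz.py 40
```

```text
17.4833 F [ 0.3652  0.3251 -0.2684] +- [0.0737 0.0849 0.0937] tcp [0.5709 0.2919 0.2145] M [ 0.0607 -0.0906 -0.0045] 0.1483048170150389
```

Request:
{"fn": "carry_out", "kwargs": {"rows": [{"grip": 255, "x": 0, "y": 0, "z": 0.6, "yaw": 0}, {"grip": 255, "x": 0, "y": 0, "z": 1.0, "yaw": 0}, {"grip": 255, "x": 0, "y": 0, "z": 0.9, "yaw": 0}, {"grip": 255, "x": 0, "y": 0, "z": 0, "yaw": 0}, {"grip": 255, "x": 0, "y": 0, "z": 0, "yaw": 0}]}}

```text
time_s: 17.9
tcp_pos: [0.5708, 0.2919, 0.2119]
tool_rot: [[0.944, 0.33, 0.0], [0.33, -0.944, 0.0], [0.0, -0.0, -1.0]]
contact_force: [2.6, 1.0, -0.0]
opening: 0.143
gripper_force: 40.0
```

```bash
python3 fz.py 35
```

```text
19.65 F [1.2049 0.5774 0.1402] +- [0.0801 0.0794 0.0724] tcp [0.5708 0.2919 0.212 ] M [ 0.1059 -0.2241  0.0035] 0.14589526640360026
```

There is a small lateral load on the tool, pushing it outward along the hook (about 1.3 N). The vertical force is about zero near TCP z = 0.2124. I'll relieve the side load and re-read.

Request:
{"fn": "carry_out", "kwargs": {"rows": [{"grip": 255, "x": 0.3, "y": 0, "z": -0.2, "yaw": 0}, {"grip": 255, "x": 0.2, "y": 0, "z": -0.2, "yaw": 0}, {"grip": 255, "x": 0, "y": 0, "z": 0, "yaw": 0}, {"grip": 255, "x": 0, "y": 0, "z": 0, "yaw": 0}]}}

```text
time_s: 19.98
tcp_pos: [0.5709, 0.2919, 0.2121]
tool_rot: [[0.944, 0.33, -0.001], [0.33, -0.944, -0.0], [-0.001, 0.0, -1.0]]
contact_force: [-0.9, 0.6, 0.9]
opening: 0.148
gripper_force: 40.0
```

```bash
python3 fz.py 15; python3 - <<'E'
from h import *
print(observe()["joint_pos"])
E
```

```text
20.7333 F [-1.512  -0.671  -0.2498] +- [0.1574 0.1402 0.0892] tcp [0.571  0.292  0.2122] M [-0.1397  0.346  -0.0058] 0.14534396075453387
[1.69710410e+01 1.26227472e+01 9.02031941e+01 2.06272857e-03
 7.71882113e+01 8.76806200e+01]
```

The side load reversed, so it is just friction stiffness of about 6 N/mm. I'll take back half, ease the squeeze, then open.

Request:
{"fn": "carry_out", "kwargs": {"rows": [{"grip": 255, "x": -0.25, "y": 0, "z": 0, "yaw": 0}, {"grip": 255, "x": 0, "y": 0, "z": 0, "yaw": 0}, {"grip": 255, "x": 0, "y": 0, "z": 0, "yaw": 0}]}}

```text
time_s: 20.98
tcp_pos: [0.5712, 0.2921, 0.2125]
tool_rot: [[0.944, 0.33, 0.0], [0.33, -0.944, 0.0], [0.0, -0.0, -1.0]]
contact_force: [-1.5, -0.4, -0.7]
opening: 0.145
gripper_force: 40.0
```

Request:
{"fn": "carry_out", "kwargs": {"rows": [{"grip": 255, "x": 0, "y": 0, "z": 0, "yaw": 0}, {"grip": 255, "x": 0, "y": 0, "z": 0, "yaw": 0}, {"grip": 255, "x": 0, "y": 0, "z": 0, "yaw": 0}, {"grip": 255, "x": 0, "y": 0, "z": 0, "yaw": 0}, {"grip": 255, "x": 0, "y": 0, "z": 0, "yaw": 0}], "squeeze": 3}}

```text
time_s: 21.4
tcp_pos: [0.5712, 0.2921, 0.2125]
tool_rot: [[0.944, 0.33, 0.001], [0.33, -0.944, 0.0], [0.001, -0.0, -1.0]]
contact_force: [-0.0, 0.6, 1.0]
opening: 0.147
gripper_force: 3.0
```

```bash
python3 fz.py 14
```

```text
22.1 F [ 0.3922  0.4586 -0.2477] +- [0.1187 0.1295 0.1308] tcp [0.5712 0.2921 0.2125] M [ 0.1059 -0.0626  0.0117] 0.14546702264083275
```

Request:
{"fn": "carry_out", "kwargs": {"rows": [{"grip": 255, "x": 0, "y": 0, "z": 0.4, "yaw": 0}, {"grip": 255, "x": 0, "y": 0, "z": 0.4, "yaw": 0}, {"grip": 255, "x": 0, "y": 0, "z": 0, "yaw": 0}, {"grip": 255, "x": 0, "y": 0, "z": 0, "yaw": 0}, {"grip": 255, "x": 0, "y": 0, "z": 0, "yaw": 0}]}}

```text
time_s: 22.52
tcp_pos: [0.5711, 0.292, 0.2116]
tool_rot: [[0.944, 0.33, 0.0], [0.33, -0.944, 0.0], [0.0, -0.0, -1.0]]
contact_force: [2.2, 1.0, 0.3]
opening: 0.148
gripper_force: 3.0
```

Request:
{"fn": "carry_out", "kwargs": {"rows": [{"grip": 205, "x": 0, "y": 0, "z": 0, "yaw": 0}, {"grip": 190, "x": 0, "y": 0, "z": 0, "yaw": 0}, {"grip": 180, "x": 0, "y": 0, "z": 0, "yaw": 0}, {"grip": 170, "x": 0, "y": 0, "z": 0, "yaw": 0}, {"grip": 160, "x": 0, "y": 0, "z": 0, "yaw": 0}]}}

```text
time_s: 22.93
tcp_pos: [0.571, 0.2919, 0.2115]
tool_rot: [[0.944, 0.33, -0.0], [0.33, -0.944, -0.0], [-0.0, 0.0, -1.0]]
contact_force: [0.5, -0.2, -0.9]
opening: 0.363
gripper_force: 0.0
```

Request:
{"fn": "carry_out", "kwargs": {"rows": [{"grip": 150, "x": 0, "y": 0, "z": 0, "yaw": 0}, {"grip": 150, "x": 0, "y": 0, "z": 0, "yaw": 0}, {"grip": 150, "x": 0, "y": 0, "z": 0, "yaw": 0}, {"grip": 150, "x": 0, "y": 0, "z": 0, "yaw": 0}, {"grip": 150, "x": 0, "y": 0, "z": 0, "yaw": 0}]}}

```text
time_s: 23.35
tcp_pos: [0.571, 0.292, 0.2116]
tool_rot: [[0.944, 0.33, -0.0], [0.33, -0.944, -0.0], [-0.0, 0.0, -1.0]]
contact_force: [0.5, -0.8, -0.1]
opening: 0.414
gripper_force: 0.0
```

```bash
python3 look.py c | tail -12
```

```text
23.35 [0.571  0.292  0.2116] [ 0.9439  0.3304 -0.    ] [-0. -0. -1.]
scene tab 0.89 [359.7824 179.712 ]
scene bar 0.89 [355.9936 190.3872]
scene saddle 0.65 [358.912  192.6144]
side tab 0.71 [162.9184 224.9088]
side bar 0.75 [167.5776 224.9856]
side saddle 0.71 [210.4832 303.0144]
tab [0.5722 0.2967 0.2314]
bar [0.5854 0.2857 0.2089]
saddle [0.4424 0.3117 0.0955]
F [ 0.1937  0.0396 -0.12  ] [0.1928 0.233  0.2125]
tcp [0.571  0.292  0.2116] bar from tcp [0.571  0.292  0.1916] [array([356.1076, 192.079 ]), array([169.2342, 236.2292])]
```

Released, and the tab stayed in place (tab height 0.231, expected 0.2306). Withdrawing straight up.

Request:
{"fn": "carry_out", "kwargs": {"rows": [{"grip": 150, "x": 0, "y": 0, "z": -3, "yaw": 0}, {"grip": 150, "x": 0, "y": 0, "z": -6, "yaw": 0}, {"grip": 150, "x": 0, "y": 0, "z": -10, "yaw": 0}, {"grip": 150, "x": 0, "y": 0, "z": -15, "yaw": 0}, {"grip": 150, "x": 0, "y": 0, "z": -20, "yaw": 0}]}}

```text
time_s: 24.17
tcp_pos: [0.5705, 0.2918, 0.2658]
tool_rot: [[0.944, 0.33, -0.002], [0.33, -0.944, -0.001], [-0.002, -0.0, -1.0]]
contact_force: [0.6, 0.3, -0.3]
opening: 0.408
gripper_force: 0.0
```

Request:
{"fn": "carry_out", "kwargs": {"rows": [{"grip": 150, "x": 0, "y": 0, "z": -25, "yaw": 0}, {"grip": 150, "x": 0, "y": 0, "z": -30, "yaw": 0}, {"grip": 150, "x": 0, "y": 0, "z": -30, "yaw": 0}, {"grip": 150, "x": 0, "y": 0, "z": -15, "yaw": 0}, {"grip": 150, "x": 0, "y": 0, "z": 0, "yaw": 0}]}}

```text
time_s: 24.58
tcp_pos: [0.5727, 0.2925, 0.3724]
tool_rot: [[0.944, 0.33, 0.01], [0.33, -0.944, 0.003], [0.01, 0.0, -1.0]]
contact_force: [1.1, 0.4, 1.0]
opening: 0.413
gripper_force: 0.0
```

Request:
{"fn": "carry_out", "kwargs": {"rows": [{"grip": 150, "x": 0, "y": 0, "z": 0, "yaw": 0}, {"grip": 150, "x": 0, "y": 0, "z": 0, "yaw": 0}, {"grip": 150, "x": 0, "y": 0, "z": 0, "yaw": 0}, {"grip": 150, "x": 0, "y": 0, "z": 0, "yaw": 0}, {"grip": 150, "x": 0, "y": 0, "z": 0, "yaw": 0}]}}

```text
time_s: 25.0
tcp_pos: [0.5707, 0.2919, 0.3641]
tool_rot: [[0.944, 0.33, -0.002], [0.33, -0.944, -0.001], [-0.002, -0.0, -1.0]]
contact_force: [-0.3, 0.5, -0.1]
opening: 0.41
gripper_force: 0.0
```

```bash
python3 - <<'E'
from h import *
np.set_printoptions(precision=4,suppress=True)
for k in range(3):
    L={}
    for c in["scene","side"]:
        i=eyes.capture(c); cv2.imwrite(f"pics/e{k}_{c}.png",i)
        for t in ["tab","carrier"]:
            q=finder.spot_point(c,t)
            if q:L[t,c]=q[0]["location"]
    for t in["tab","carrier"]:
        if (t,"side") in L and (t,"scene") in L: print(observe()["time_s"],t,tri([ray(c,L[t,c]) for c in("scene","side")]))
for c in("scene","side"):
    d=cv2.absdiff(cv2.imread(f"pics/e0_{c}.png"),cv2.imread(f"pics/e2_{c}.png"));print(c,cv2.blur(d,(3,3)).max())
print(observe()["tcp_pos"],observe()["contact_force"])
E
```

```text
25.3 tab [0.5691 0.2926 0.2305]
25.3 carrier [0.5654 0.289  0.0498]
25.6 tab [0.5727 0.2889 0.2262]
25.9 tab [0.5738 0.2919 0.2335]
25.9 carrier [0.5622 0.2834 0.0515]
scene 28
side 19
[0.5711 0.292  0.3656] [-0.0865  0.7504 -1.0955]
```

```bash
python3 -c "
from plant import job
print(job.sign_off())"
```

```text
the job is handed in; nothing more can be done
None
```

The carrier hangs free with its bar in the hook's dips, about 34 mm down (around 3.7 N). The gripper is clear above it and the job was handed in at about 26 s. No pointer speed was measured. The hook was let down at up to about 18 mm/s (limit 60), and the tab stayed at 0.23 m through release to within the vision's few-mm scatter.

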